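Switch on the microscope station in order

TASK

Switch on the microscope station by pressing three keys gently with the fingertips, in this order: the large round power key, then the square lamp key, then the long bar-shaped camera key, each pushed well down into its switch box so that it stays down. Leave the small round alarm key alone, and do not shift, lift or tip the switch boxes or the other things on the bench.

Things in the scene. Friction and masses are not known exactly. Their poses are not given: they have to be found in the camera images.
- power_box: The power switch box: white plastic box 84 x 84 mm, 45 mm high up to its flat metal top plate, about 0.8 kg, standing loose on rubber feet; one black key in the middle of its top: LARGE ROUND key, a disc 60 mm across. All four boxes look the same but for the key. Origin: centre of the box's underside; z up.
- power_key (a joint): How far the power key's plunger is latched down, in m: 0 = up, 0.010 = fully down. It slides straight down against about 3 N of friction and stays where it is left (no return spring). Switched on when down by more than 6 mm.
- power_top (a point): Centre of the flat top of the power key's black cap. The cap has a soft spring (1 N per mm) on the plunger: pressed, it sinks 3 mm before the plunger starts, 13 mm for fully down, gives softly up to 22 mm (12 N), and rises 3 mm or more when let go. Top 70 mm above the bench (25 above the metal plate) when up, 60 mm when latched and let go.
- lamp_box: The lamp switch box: white plastic box 84 x 84 mm, 45 mm high up to its flat metal top plate, about 0.8 kg, standing loose on rubber feet; one black key in the middle of its top: SQUARE key, 40 x 40 mm. All four boxes look the same but for the key. Origin: centre of the box's underside; z up.
- lamp_key (a joint): How far the lamp key's plunger is latched down, in m: 0 = up, 0.010 = fully down. It slides straight down against about 3 N of friction and stays where it is left (no return spring). Switched on when down by more than 6 mm.
- lamp_top (a point): Centre of the flat top of the lamp key's black cap. The cap has a soft spring (1 N per mm) on the plunger: pressed, it sinks 3 mm before the plunger starts, 13 mm for fully down, gives softly up to 22 mm (12 N), and rises 3 mm or more when let go. Top 70 mm above the bench (25 above the metal plate) when up, 60 mm when latched and let go.
- camera_box: The camera switch box: white plastic box 84 x 84 mm, 45 mm high up to its flat metal top plate, about 0.8 kg, standing loose on rubber feet; one black key in the middle of its top: LONG BAR key, 22 mm (box x) by 66 mm (box y). All four boxes look the same but for the key. Origin: centre of the box's underside; z up.
- camera_key (a joint): How far the camera key's plunger is latched down, in m: 0 = up, 0.010 = fully down. It slides straight down against about 3 N of friction and stays where it is left (no return spring). Switched on when down by more than 6 mm.
- camera_top (a point): Centre of the flat top of the camera key's black cap. The cap has a soft spring (1 N per mm) on the plunger: pressed, it sinks 3 mm before the plunger starts, 13 mm for fully down, gives softly up to 22 mm (12 N), and rises 3 mm or more when let go. Top 70 mm above the bench (25 above the metal plate) when up, 60 mm when latched and let go.
- alarm_box: The alarm switch box: white plastic box 84 x 84 mm, 45 mm high up to its flat metal top plate, about 0.8 kg, standing loose on rubber feet; one black key in the middle of its top: SMALL ROUND key, a disc 24 mm across, not to be pressed. All four boxes look the same but for the key. Origin: centre of the box's underside; z up.
- alarm_key (a joint): How far the alarm key's plunger is latched down, in m: 0 = up, 0.010 = fully down. It slides straight down against about 3 N of friction and stays where it is left (no return spring).
- alarm_top (a point): Centre of the flat top of the alarm key's black cap. The cap has a soft spring (1 N per mm) on the plunger: pressed, it sinks 3 mm before the plunger starts, 13 mm for fully down, gives softly up to 22 mm (12 N), and rises 3 mm or more when let go. Top 70 mm above the bench (25 above the metal plate) when up, 60 mm when latched and let go.
- beaker: Bystander, to be left alone: glass beaker, 60 mm across, 75 mm high, loose. Origin: centre of its underside.
- dish: Bystander, to be left alone: covered glass culture dish, 80 mm across, 17 mm high, loose. Origin: centre of its underside.
- dropper: Bystander, to be left alone: small amber dropper bottle, 34 mm across, 75 mm high, loose. Origin: centre of its underside.
- slide_case: Bystander, to be left alone: grey and white slide case, 84 x 28 x 34 mm, loose. Origin: centre of its underside.
- stain_jar: Bystander, to be left alone: square glass staining jar with white lid, 64 x 64 x 82 mm, loose. Origin: centre of its underside.
- marker: Bystander, to be left alone: white marker pen with black cap, about 135 mm long, 16 mm thick, loose. Origin: centre of its underside.
- lens_can: Bystander, to be left alone: aluminium lens can, 40 mm across, 50 mm high, loose. Origin: centre of its underside.
Mind the look-alikes: they are no part of the job. Leave any blue look-alike of the lamp_box alone.

How it is judged:
By the outcome, as a careful person would: the job done as asked, in the order asked, and still so for the second after the job is handed in, with the robot touching nothing.
It also fails if it takes over 56 s, if anything falls off the work surface, if the arm or the gripper's body presses on something with over 40 N, if the wrist force passes 120 N, or if a joint passes its speed limit or range.

ROBOT

A 6-joint arm with a two-finger parallel gripper is mounted at the origin on the work surface. World frame = base frame: x ahead of the robot, y to its left, z up, the work surface at z = 0. Lengths are in mm, angles in rad, forces in N, time in s.
With the tool pointing down it reaches from about 375 to 975 mm from the base axis. Payload 3.8 kg.
Tool frame: the origin (TCP) lies at the centre of the arm's flange, where the gripper is bolted on; the fingertips stand 173 mm ahead of it and the grasp point (between the pads) lies 155 mm ahead of it (arm.tips_ahead is the distance from the TCP to the fingertips, in mm); z points along the fingers, y is the direction in which the jaws open and shut (so a half turn about z gives the same grasp; the last joint's range is limited). The gripper opens to 85 mm and grips with 20 to 120 N. Pads are 22 mm wide; open, the fingers measure 114 mm over their backs; the gripper's body (76 mm by 85 mm) begins 54 mm behind the grasp point. The pads swing forward as they close: fully open they stand 13 mm farther back than shut.
Start: joints at [1.27, 0.264, 1.604, -0, 1.274, -0.037], TCP at [176.005, 651.646, 404.68] pointing down, gripper open.
Joint ranges: [-2.63, 2.63], [-0.94, 2.18], [0.31, 2.57], [-1.31, 4.45], [0, 2.66], [-2.55, 2.55]. Speed limits (rad/s): [2.57, 2.57, 3.14, 3.14, 3.14, 3.14].

INTERFACE

Orientations are given as a unit quaternion [w, x, y, z].
In Python, from bench import arm, imaging, job gives the robot as it stands. Calls block until the motion is done:
- arm.move_to(position, orientation): joint-space move of the TCP to a pose.
- arm.move_straight(position, orientation=None, max_speed=150, stop_force=None): straight line of the TCP; orientation=None keeps the orientation; max_speed is the mean speed in mm/s. With stop_force (N) it stops when the force on the tool has changed by that much, and returns True; else False.
- arm.move_joints(angles): joint-space move.
- arm.gripper_to(opening, force=None): opening from 0.0 (shut) to 1.0 (fully open); force is the grip in N (None keeps the last); returns when the fingers have stopped.
- arm.dwell(seconds).
- arm.inverse_kinematics(position, orientation): joint angles nearest the present ones, or None.
- imaging.capture(name): name is "scene" or "top" or "wrist"; returns a dict with "image" (384x512x3 uint8, red, green, blue), "fx", "fy", "cx", "cy" (pixels), "camera_from_world" (4x4, takes a point from world to camera coordinates); the wrist camera has in their place "mount" (4x4, takes a point from camera to tool coordinates, whose origin is the TCP and whose axes are the flange's). Camera axes: x right, y down, z forward; pixel columns grow to the right and rows downward; lengths in mm; the calibration is good to about 2 mm. The wrist camera is an equidistant fisheye: a pixel r from the principal point sees the ray r / f radians off the axis. A picture is of the moment at which its call begins: read the wrist's pose just before it. There is no depth.
A pose or a line that the arm cannot do raises arm.PlanningError and nothing moves.
- job.job_done(): hands the job in, once; it reports no verdict.
Trained networks look in the newest picture that a camera, given by its name, has taken for a name from the list of things; names that differ only in an ending like _2 or _b are one class to them, and where a whole thing is asked for, a point or a joint stands for the part that bears it (a point fixed in the world has none). Each returns a list of dicts, best first, with "confidence" (0 to 1); they miss things now and then, are a little off and sometimes report something else, mostly with a low value. They report only what shows in the picture. A call takes as long as a camera call. They do not tell look-alikes from the thing itself.
- imaging.outline_of(camera, label): "pixels" (384x512 bool, what is visible of it) and "position" ([column, row] in pixels, amid what is visible of it).
Readings, each from a call of its own:
- arm.read_time(): time.
- arm.read_qpos(): joint angles.
- arm.read_dq(): joint speeds.
- arm.read_joint_efforts(): joint torques, N m.
- arm.read_position(): TCP position.
- arm.read_tcp_rot(): TCP orientation.
- arm.read_ft_force(): force on the tool from outside, world axes, zero at the start.
- arm.read_torque(): the same for the moment, N m.
- arm.read_opening(): opening from 0.0 (shut) to 1.0 (fully open).
Only numpy, scipy, OpenCV 4.12 (cv2) and the standard library are available. Lean on these libraries where they do the work, as an engineer would, in place of code of your own. Each camera call takes 0.05 s, during which the arm holds its last target.

## Working session

There is one attempt and no reset: what is moved stays moved. The work goes in short steps, each a Python script; the robot and the scene stay as the last script left them, time stands still between calls to the robot, and variables do not carry over. Pictures are saved under pics/ and viewed, and the job is handed in when it is done.

```bash
mkdir -p pics; ls; cat > h.py <<'E'
import numpy as np, cv2
from bench import arm, imaging, job
def save(n,im): cv2.imwrite('pics/'+n+'.png', im[:,:,::-1])
def ray_plane(c,uv,z):
    T=np.array(c['camera_from_world']);R=T[:3,:3];t=T[:3,3]
    o=-R.T@t; d=R.T@np.array([(uv[0]-c['cx'])/c['fx'],(uv[1]-c['cy'])/c['fy'],1])
    return o+d*(z-o[2])/d[2]
E
python3 - <<'E'
from h import *
for n in('scene','top'):
    c=imaging.capture(n); save(n+'1',c['image'])
    T=np.array(c['camera_from_world']); print(n,(-T[:3,:3].T@T[:3,3]).round(), c['fx'])
    for l in('power_top','lamp_top','camera_top','alarm_top','power_box','lamp_box','camera_box','alarm_box','beaker','dropper','stain_jar'):
        for o in imaging.outline_of(n,l)[:4]:
            print(l,round(o['confidence'],2),np.round(o['position']),o['pixels'].sum(),ray_plane(c,o['position'],45)[:2].round())
print(arm.read_time(),arm.read_tcp_rot(),arm.read_opening(),arm.tips_ahead)
E
```

```text
pics
scene [1178.  271.  770.] 387.2089952818539
power_top 0.91 [333. 268.] 611 [634. 229.]
lamp_top 0.84 [185. 238.] 375 [ 679. -128.]
lamp_top 0.76 [113. 199.] 271 [ 630. -377.]
lamp_top 0.65 [205. 143.] 198 [ 310. -262.]
camera_top 0.73 [260. 195.] 248 [472. -10.]
camera_top 0.33 [261. 194.] 291 [467. -11.]
alarm_top 0.59 [179. 164.] 83 [ 435. -284.]
power_box 0.9 [333. 278.] 1590 [661. 236.]
lamp_box 0.68 [206. 148.] 761 [ 337. -246.]
lamp_box 0.57 [112. 208.] 1045 [ 660. -358.]
lamp_box 0.56 [187. 244.] 1295 [ 694. -112.]
lamp_box 0.21 [186. 236.] 368 [ 673. -127.]
camera_box 0.58 [259. 203.] 1060 [501.  -4.]
camera_box 0.48 [187. 237.] 341 [ 675. -123.]
alarm_box 0.77 [182. 178.] 855 [ 486. -247.]
beaker 0.71 [324. 206.] 594 [450. 159.]
dropper 0.84 [158. 211.] 270 [ 626. -237.]
stain_jar 0.66 [253. 259.] 804 [678.  53.]
stain_jar 0.56 [403. 260.] 1291 [554. 372.]
top [ 351.  -32. 1050.] 358.8731151819445
power_top 0.88 [170. 147.] 400 [643. 227.]
lamp_top 0.57 [342. 266.] 266 [ 300. -255.]
lamp_top 0.55 [379. 140.] 201 [ 656. -377.]
lamp_top 0.54 [286. 132.] 222 [ 682. -110.]
camera_top 0.54 [251. 200.] 177 [483.  -7.]
camera_top 0.37 [254. 204.] 905 [473. -15.]
power_box 0.85 [168. 149.] 926 [637. 235.]
lamp_box 0.86 [290. 137.] 890 [ 669. -120.]
lamp_box 0.71 [343. 262.] 1016 [ 313. -258.]
lamp_box 0.7 [375. 145.] 944 [ 642. -364.]
lamp_box 0.58 [336. 209.] 977 [ 458. -245.]
camera_box 0.89 [253. 203.] 845 [475. -11.]
camera_box 0.49 [380. 209.] 218 [ 456. -367.]
alarm_box 0.73 [339. 208.] 953 [ 459. -252.]
alarm_box 0.69 [287. 206.] 326 [ 466. -108.]
beaker 0.61 [189. 209.] 377 [461. 168.]
dropper 0.61 [326. 126.] 198 [ 701. -224.]
dropper 0.58 [329. 156.] 116 [ 610. -232.]
stain_jar 0.94 [124. 175.] 768 [560. 359.]
1.2 [-2.31362896e-06  1.31538483e-01  9.91311065e-01  7.48851557e-06] 0.9971449256670689 173.4
```

```bash
python3 - <<'E'
import cv2
a=cv2.imread('pics/scene1.png');cv2.imwrite('pics/scene1c.png',cv2.resize(a[100:330,60:450],None,fx=2,fy=2,interpolation=cv2.INTER_CUBIC))
a=cv2.imread('pics/top1.png');cv2.imwrite('pics/top1c.png',cv2.resize(a[80:320,90:440],None,fx=2.2,fy=2.2,interpolation=cv2.INTER_CUBIC))
E
```

```text
(no output)
```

View pics/scene1c.png

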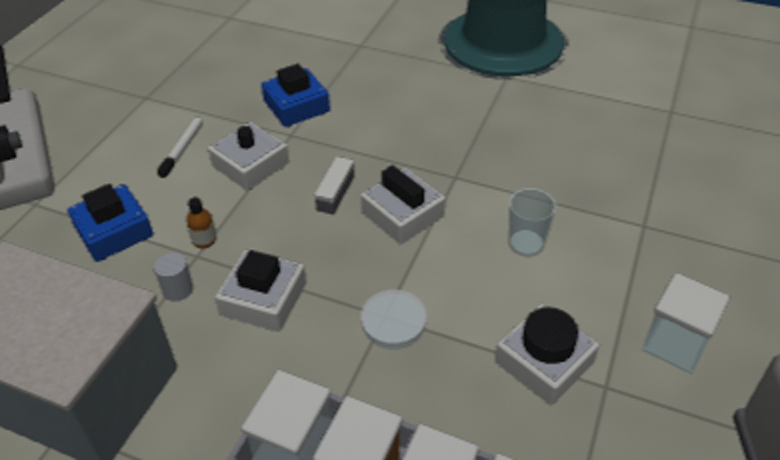

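View pics/top1c.png

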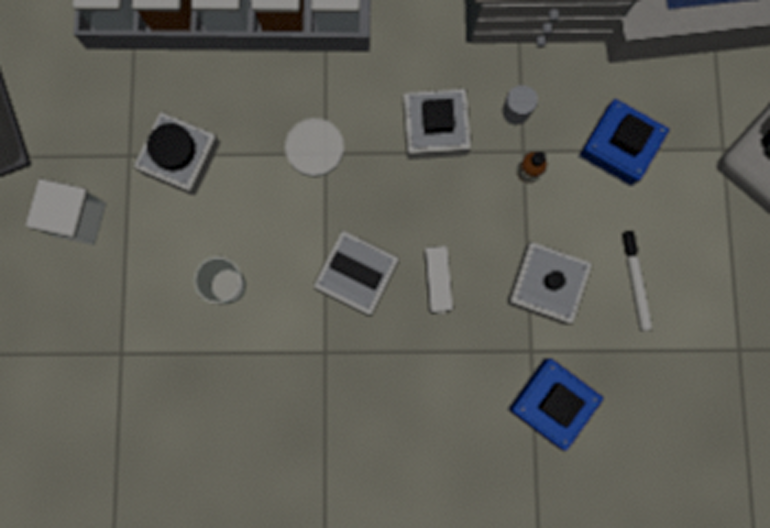

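The big round key is at top-crop (171,147) and the white-box square key at (438,117). The bar key is at (356,270) and the alarm key at (554,280). Two blue look-alikes sit at (633,135) and (560,404). Next I fit the cap prisms to the outlines in both cameras.

```bash
cat > fit.py <<'E'
from h import *
from scipy.optimize import least_squares
def prism(k,x,y,a):
    if k=='power': t=np.linspace(0,2*np.pi,40); p=30*np.c_[np.cos(t),np.sin(t)]
    else:
        w,h={'lamp':(20,20),'camera':(11,33)}[k]; p=np.array([[w,h],[-w,h],[-w,-h],[w,-h]],float)
    R=np.array([[np.cos(a),-np.sin(a)],[np.sin(a),np.cos(a)]]); p=p@R.T+[x,y]
    return np.vstack([np.c_[p,np.full(len(p),z)] for z in(48,70)])
def proj(c,P):
    q=P@np.array(c['camera_from_world'])[:3,:3].T+np.array(c['camera_from_world'])[:3,3]
    return np.c_[q[:,0]/q[:,2]*c['fx']+c['cx'],q[:,1]/q[:,2]*c['fy']+c['cy']]
def mom(poly):
    m=cv2.moments(poly.astype(np.float32).reshape(-1,1,2)); return np.array([m['m10']/m['m00'],m['m01']/m['m00']])
guess={'power':(640,228),'lamp':(680,-118),'camera':(478,-9)}
E
python3 - <<'E'
from fit import *
cs={n:imaging.capture(n) for n in('scene','top')}
for k in guess:
    M={}
    for n in cs:
        o=[o for o in imaging.outline_of(n,k+'_top') if np.hypot(*(ray_plane(cs[n],o['position'],60)[:2]-guess[k]))<40]
        if o: 
            ys,xs=np.nonzero(o[0]['pixels']); M[n]=(np.c_[xs,ys],np.array([xs.mean(),ys.mean()]))
    for use in(['scene'],['top'],['scene','top']):
        f=lambda v: np.concatenate([mom(cv2.convexHull(proj(cs[n],prism(k,v[0],v[1],0.)).astype(np.float32))[:,0])-M[n][1] for n in use if n in M])
        s=least_squares(f,guess[k]); print(k,use,s.x.round(1),s.fun.round(2))
    x,y=s.x
    # yaw: from mask IoU in both
    best=[]
    for a in np.radians(np.arange(0,180,3)):
        sc=0
        for n in M:
            m=np.zeros((384*4,512*4),np.uint8); cv2.fillConvexPoly(m,np.round(cv2.convexHull(proj(cs[n],prism(k,x,y,a)).astype(np.float32))*4).astype(int),1)
            m=cv2.resize(m,(512,384),interpolation=cv2.INTER_AREA)*0+cv2.resize(m.astype(np.float32),(512,384),interpolation=cv2.INTER_AREA)
            t=np.zeros((384,512)); t[M[n][0][:,1],M[n][0][:,0]]=1
            sc+=np.minimum(m,t).sum()/np.maximum(m,t).sum()
        best.append((sc,np.degrees(a)))
    print(sorted(best)[::-1][:3])
E
```

```text
power ['scene'] [641.4 232.3] [ 0. -0.]
power ['top'] [639.5 229.7] [-0.  0.]
power ['scene', 'top'] [640.3 231.4] [-0.3  -0.53 -0.59 -0.25]
[(np.float64(1.7514151579803654), np.float64(156.0)), (np.float64(1.7514151579803654), np.float64(36.0)), (np.float64(1.7494501339529962), np.float64(129.0))]
lamp ['scene'] [ 680. -118.] [-1.45 -0.05]
lamp ['top'] [ 675.7 -118. ] [ 0.13 -0.  ]
lamp ['scene', 'top'] [ 676.7 -118. ] [-0.8  -1.01  0.14 -0.35]
[(np.float64(1.644165659747163), np.float64(177.0)), (np.float64(1.644165659747163), np.float64(87.0)), (np.float64(1.6423839001559024), np.float64(93.0))]
camera ['scene'] [477.5  -9. ] [-0.44 -0.3 ]
camera ['top'] [478.  -9.] [-0.95 -1.75]
camera ['scene', 'top'] [475.7  -9. ] [-0.18 -0.74 -0.94 -0.91]
[(np.float64(1.653452830596449), np.float64(153.0)), (np.float64(1.6239565817118502), np.float64(156.0)), (np.float64(1.6178720555737298), np.float64(150.0))]
```

```bash
cat > press.py <<'E'
from h import *
def q(bar): 
    p=np.radians((bar+90)/2); return [0,float(np.cos(p)),float(np.sin(p)),0]
def press(x,y,bar):
    arm.move_to([x,y,173.4+120],q(bar)); arm.move_straight([x,y,173.4+78],max_speed=60); arm.dwell(.3)
    f0=arm.read_ft_force(); print('f0',np.round(f0,2),arm.read_opening())
    for z in (70,66,62,58,55,53.5):
        hit=arm.move_straight([x,y,173.4+z],max_speed=15,stop_force=9)
        d=np.array(arm.read_ft_force())-f0
        print(z,hit,np.round(arm.read_position(),1),d.round(2),round(arm.read_time(),1))
        if hit or d[2]>6.3: break
    arm.move_straight([x,y,173.4+100],max_speed=50)
    arm.move_straight([x,y,173.4+160],max_speed=120)
E
python3 - <<'E'
from fit import *
cs={n:imaging.capture(n) for n in('scene','top')}
yaw={'power':0,'lamp':-3,'camera':-27}
for k in guess:
    M={}
    for n in cs:
        o=[o for o in imaging.outline_of(n,k+'_top') if np.hypot(*(ray_plane(cs[n],o['position'],60)[:2]-guess[k]))<40]
        ys,xs=np.nonzero(o[0]['pixels']); M[n]=np.array([xs.mean(),ys.mean()])
    for use in(['scene'],['top'],['scene','top']):
        f=lambda v: np.concatenate([mom(cv2.convexHull(proj(cs[n],prism(k,v[0],v[1],np.radians(yaw[k]))).astype(np.float32))[:,0])-M[n] for n in use])
        s=least_squares(f,guess[k],diff_step=3e-3,x_scale=10); print(k,use,s.x.round(1),s.fun.round(2))
E
python3 - <<'E'
from press import *
arm.gripper_to(0.0,force=30); print(arm.read_opening(),arm.read_time())
press(640.3,231,63)
c=imaging.capture('scene');save('s2',c['image'][100:330,60:450].repeat(2,0).repeat(2,1))
print(arm.read_time())
E
```

```text
power ['scene'] [641.1 232. ] [0. 0.]
power ['top'] [637.1 232.4] [-0. -0.]
power ['scene', 'top'] [639.3 232.2] [ 0.27 -0.62  0.09 -0.72]
lamp ['scene'] [ 678.6 -116.8] [-0. -0.]
lamp ['top'] [ 674.  -117.3] [-0.  0.]
lamp ['scene', 'top'] [ 676.4 -117.4] [ 0.26 -0.74  0.01 -0.8 ]
camera ['scene'] [476.9  -8.9] [ 0. -0.]
camera ['top'] [474.3  -8.6] [-0.  0.]
camera ['scene', 'top'] [475.2  -8.9] [ 0.22 -0.39  0.11 -0.35]
0.0013560880006205376 2.7667
f0 [ 0.63 -0.55  0.88] -0.006975342297748902
70 False [640.3 231.  243.3] [-0.52  1.26 -1.83] 6.9
66 False [640.5 231.  239.8] [-1.24  0.87  1.32] 7.3
62 False [640.5 231.1 235.4] [0.27 0.52 1.62] 7.7
58 False [640.4 231.  231.4] [-0.65 -0.09  1.9 ] 8.1
55 False [640.4 231.1 228.7] [0.09 1.26 3.94] 8.5
53.5 False [640.4 231.1 227.4] [-0.39  0.83  5.62] 8.7
10.5083
```

View pics/s2.png

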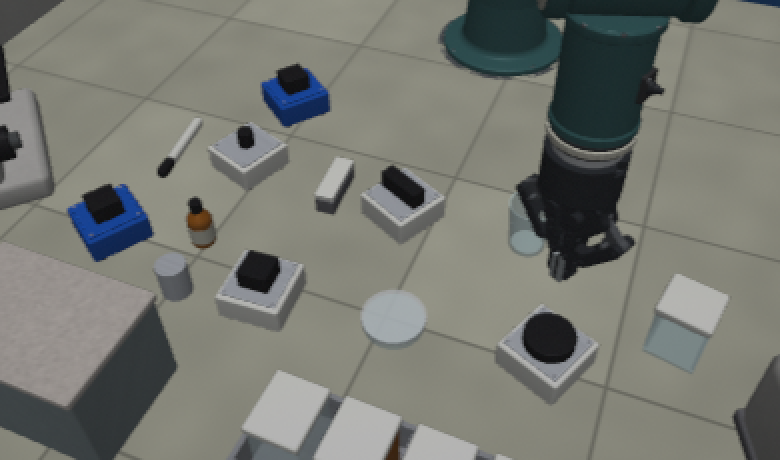

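The power cap now stands about 6 px lower in the zoomed view, which is roughly 10 mm. The box has not moved. The force climbed past the plateau, so the key is latched. Next, the lamp key and then the camera key.

```bash
sed -i 's/53.5)/53.2)/' press.py; python3 - <<'E'
from press import *
press(676.2,-117.3,63)
c=imaging.capture('scene');save('s3',c['image'][100:330,60:450].repeat(2,0).repeat(2,1))
# hover and look at the bar with wrist cam
arm.move_to([475.5,-8.8,173.4+125],q(63)); arm.dwell(.2)
c=imaging.capture('wrist');save('w3',c['image'])
print(arm.read_time())
E
```

```text
f0 [-0.32 -0.05 -1.8 ] 0.001725945290738206
70 False [ 676.2 -117.3  243.3] [1.18 0.08 2.28] 13.7
66 False [ 676.4 -117.3  239.7] [0.68 0.25 4.34] 14.1
62 False [ 676.4 -117.3  235.4] [-0.38  0.2   4.04] 14.5
58 False [ 676.3 -117.3  231.3] [ 0.77 -0.48  3.5 ] 14.9
55 False [ 676.4 -117.3  228.7] [1.   0.43 5.83] 15.3
53.2 False [ 676.4 -117.3  227.2] [ 0.22 -0.38  7.58] 15.5
18.4833
```

View pics/s3.png

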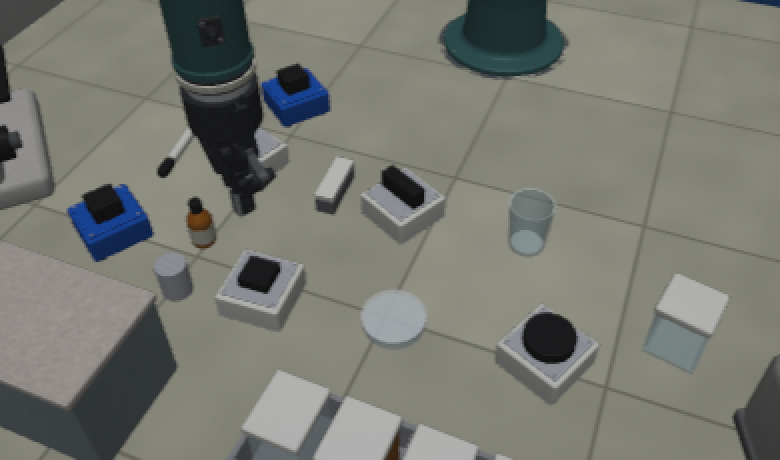

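View pics/w3.png

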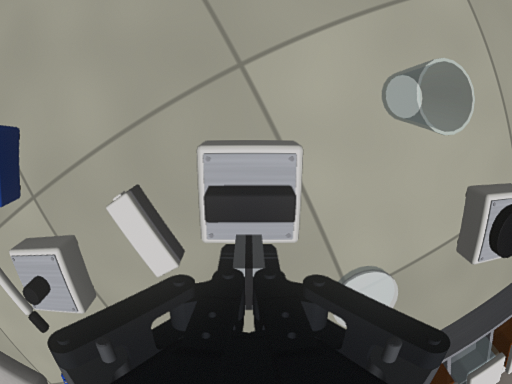

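The lamp cap has sunk and its box is unmoved. In the wrist view the bar is parallel to the jaw axis and centred near column 249, with its top face around rows 186–207. I compute where that puts the bar, then press it.

```bash
python3 - <<'E'
from press import *
from scipy.spatial.transform import Rotation as Ro
p=np.array(arm.read_position()); w=arm.read_tcp_rot(); R=Ro.from_quat([w[1],w[2],w[3],w[0]]).as_matrix()
c=imaging.capture('wrist'); m=np.array(c['mount'])
o=imaging.outline_of('wrist','camera_top')[0]; ys,xs=np.nonzero(o['pixels']); print(o['confidence'],xs.min(),xs.max(),ys.min(),ys.max())
def w2(u,v,z):
    a=np.array([(u-c['cx'])/c['fx'],(v-c['cy'])/c['fy']]); r=np.hypot(*a)
    d=np.r_[a/r*np.sin(r),np.cos(r)]; d=R@(m[:3,:3]@d); o=p+R@m[:3,3]; return o+d*(z-o[2])/d[2]
g=cv2.cvtColor(c['image'],cv2.COLOR_RGB2GRAY); print(g[175:240:1,225].tolist())
for v in (184,186,196,206,208,222): print(v,w2(250,v,70)[:2].round(1))
for uv in((200,192),(300,192)): print(w2(*uv,70)[:2].round(1))
E
python3 - <<'E'
import cv2
a=cv2.imread('pics/w3.png');cv2.imwrite('pics/w3z.png',cv2.resize(a[135:250,190:310],None,fx=5,fy=5,interpolation=cv2.INTER_CUBIC)*1)
E
```

```text
0.58 204 297 184 223
[157, 158, 158, 157, 155, 154, 155, 157, 163, 165, 134, 71, 36, 38, 39, 42, 38, 39, 38, 39, 40, 44, 51, 52, 52, 51, 51, 50, 51, 50, 49, 48, 50, 49, 49, 48, 48, 48, 47, 47, 47, 47, 48, 46, 45, 45, 40, 50, 139, 161, 158, 158, 158, 159, 157, 156, 157, 157, 158, 161, 159, 157, 157, 157, 158]
184 [457.8   2.4]
186 [459.1   1.7]
196 [465.5  -1.5]
206 [472.1  -4.8]
208 [473.4  -5.5]
222 [482.9 -10.3]
[447.1 -31.3]
[478.8  31. ]
```

View pics/w3z.png

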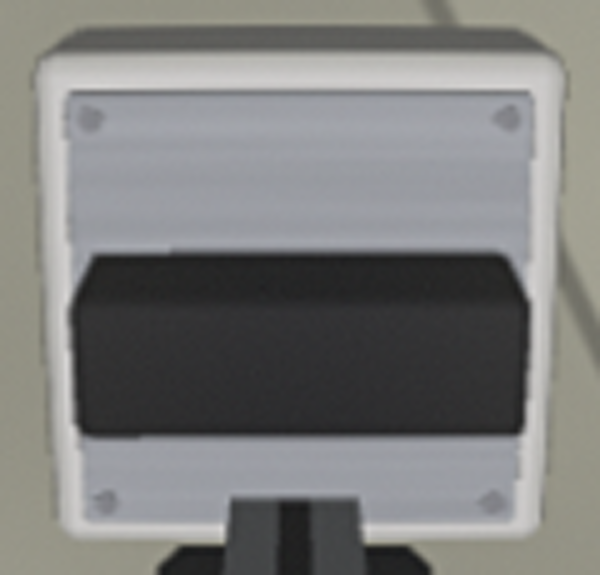

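The bar's top face spans rows 197–222, and its centre comes out near (474.5, -6). The fixed cameras gave (475.2, -8.9), so the two agree within 3 mm. I press at the average.

```bash
python3 - <<'E'
from press import *
press(475.0,-7.8,63)
arm.move_to([420,250,380],q(63))
for n in('scene','top'):
    c=imaging.capture(n);s=c['image'][100:330,60:450] if n=='scene' else c['image'][80:320,90:440]
    save(n+'4',s.repeat(2,0).repeat(2,1))
print(arm.read_time())
a=cv2.imread('pics/scene1.png').astype(int);b=imaging.capture('scene')['image'][:,:,::-1].astype(int)
save('d4',(np.clip(np.abs(a-b).max(2)*4,0,255).astype(np.uint8)[100:330,60:450].repeat(2,0).repeat(2,1))[:,:,None].repeat(3,2))
E
```

```text
f0 [-0.15 -1.86 -0.04] 0.0007794673115056717
70 False [475.   -7.8 243.3] [ 0.21  1.77 -0.12] 20.7
66 False [475.2  -7.8 239.6] [0.11 2.2  2.17] 21.1
62 False [475.2  -7.8 235.4] [1.33 2.32 2.12] 21.5
58 False [475.1  -7.8 231.4] [0.57 1.   1.91] 21.9
55 False [475.2  -7.8 228.6] [0.91 0.82 5.1 ] 22.3
53.2 False [475.2  -7.8 227. ] [0.34 2.67 7.07] 22.5
25.4083
```

View pics/scene4.png

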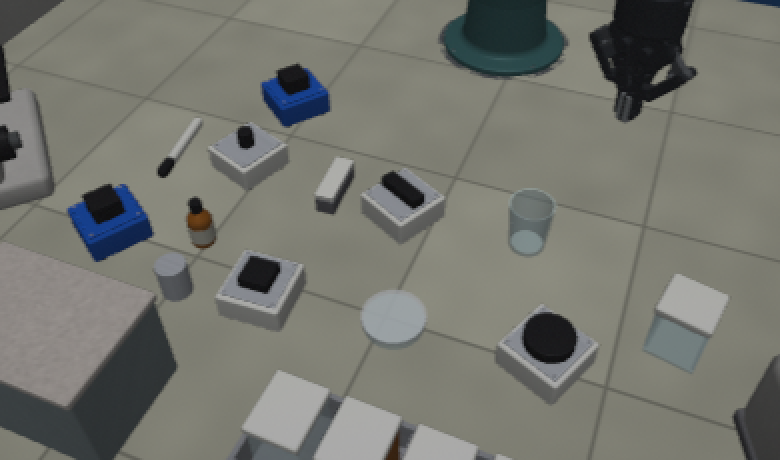

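View pics/d4.png

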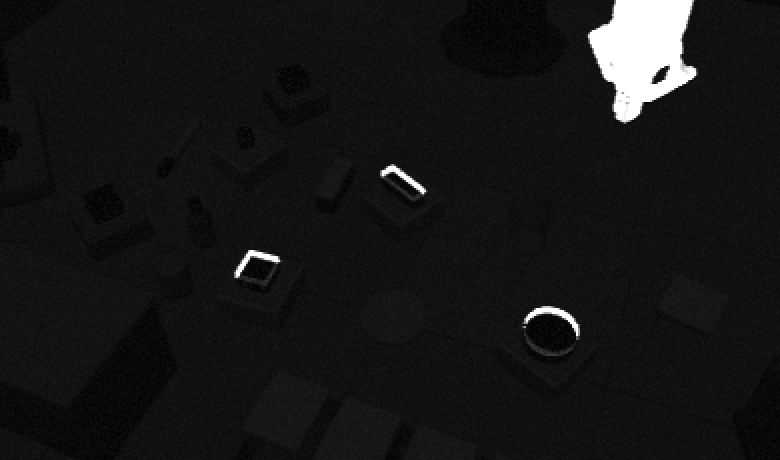

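The before/after difference shows only the three caps, each lowered by a similar amount, plus the arm. The boxes and everything else on the bench are unchanged.

```bash
python3 -c "
from bench import job; job.job_done()"
```

```text
the job is handed in; nothing more can be done
```

I pressed the power, lamp and camera keys in that order with the shut fingertips, and the job is handed in. The last clock reading before that was 25.4 s, against the 56 s limit.

- **Press depth:** Each key was pushed about 16 mm. The force held steady while the plunger slid, then rose to about 5.6 to 7.6 N at the bottom, which fits fully latched keys. The force reading is noisy by 1 to 2 N.
- **Keys after the presses:** Comparing scene pictures from before and after, the three caps are lower by similar amounts. I judged this from the pictures: the power cap's drop is roughly 10 mm, and I did not measure the plungers directly.
- **Everything else:** The alarm key, the boxes, the blue look-alikes and the bystanders show no change in that comparison. The arm ended up well clear of everything.
- **Disagreement in the measurements:** The camera views disagreed on key positions by up to 5 mm, so I pressed at about the middle of the estimates. Those offsets are small compared with the key sizes.

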